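# Stow the brass masses in the locked chest

### The job

Put the brass knobbed masses away: turn the chest's lock collar back until its tongue is right off the lid, lift the lid all the way until it rests back on its stop, and put every brass mass on the bench down inside the chest. Then shut the lid and turn the collar until its tongue lies over the lid in line with the white locked mark. Never lift the lid while the tongue is over it, nor swing the tongue in over a raised lid, and leave the jars, the aluminium cylinder and the scoop where they are.

Things in the scene. Friction and masses are not known exactly. Their poses are not given: they have to be found in the camera images.
- chest: Grey steel chest, fixed. Outside 140 x 250 x 80 mm (x, y, z), walls and floor 5 mm; inside 130 x 240 mm, felt floor 5 mm above the bench. Origin: centre of its underside; x points to the hinge side (away from the robot at yaw 0), z up. At its -y side a steel block, 74 x 80 mm, 84 mm high, centred at (0, -165) mm, carries the lock collar.
- lid (a joint): Hinge of the dark steel lid (140 x 250 x 6 mm, 0.5 kg), along the chest's y at its far (+x) top edge. 0 = shut, 1.85 rad = open, leaning back on its stop, where it stays by itself being past upright. Damped: let go before upright (about 1.5 rad) it falls slowly shut.
- lid_hinge (a point): Point on the lid's hinge axis, middle of the chest's far top edge, 80 mm above the bench, at (70, 0, 80) mm in the chest frame.
- lid_bar (a point): Middle of the lid's grip bar: a round steel rod 10 mm thick, 110 mm long, parallel to the hinge, 50 mm in front of the lid's front edge, on an arm at each end. Moves with the lid, 190 mm from the hinge axis; when shut 3 mm above the hinge's level (83 mm above the bench). Gripped across from above, the rod can turn between the fingers.
- collar (a joint): Lock collar's angle about its vertical axis; grows clockwise seen from above. 0 = tongue along the chest's -x (open stop); below 0.45 rad it is clear of the lid; 1.571 rad = locked mark: tongue along the chest's +y, over the lid, in line with the white line (6 x 60 mm) on the lid's top. Turns on past the mark to 2.1 rad. Light friction (0.08 N m); stays where left.
- collar_top (a point): Centre of the collar's flat top, on its axis, 120 mm above the bench. The collar is a round knurled aluminium ring 52 mm across and 34 mm high (86 to 120 mm above the bench) that can be gripped across from above; it lies at (0, -165) mm in the chest frame.
- tongue_tip (a point): End of the collar's tongue, 70 mm from its axis, on its upper face 96 mm above the bench. The tongue is a flat aluminium bar 16 mm wide and 8 mm thick with a black line along its middle.
- mass_a: Brass mass, 0.3 to 0.5 kg: a disc 44 mm across and 30 mm high with a round knob 18 mm across and 24 mm high on top (54 mm in all). Origin: centre of its underside; z points up through the knob. Stands loose on the bench; absent in some starts.
- mass_b: Brass mass, 0.3 to 0.5 kg: a disc 44 mm across and 30 mm high with a round knob 18 mm across and 24 mm high on top (54 mm in all). Origin: centre of its underside; z points up through the knob. Stands loose on the bench; absent in some starts.
- mass_c: Brass mass, 0.3 to 0.5 kg: a disc 44 mm across and 30 mm high with a round knob 18 mm across and 24 mm high on top (54 mm in all). Origin: centre of its underside; z points up through the knob. Stands loose on the bench; absent in some starts.
- mass_d: Brass mass, 0.3 to 0.5 kg: a disc 44 mm across and 30 mm high with a round knob 18 mm across and 24 mm high on top (54 mm in all). Origin: centre of its underside; z points up through the knob. Stands loose on the bench; absent in some starts.
- jar_mid: Bystander: capped jar of lead shot, 48 mm across, 70 mm high, among the masses. Origin: centre of its underside, z up.
- jar_far: Bystander: capped jar of lead shot, 60 mm across, 90 mm high, on the left beyond the masses. Origin: centre of its underside, z up.
- jar_right: Bystander: capped jar of lead shot, 60 mm across, 90 mm high, to the right of the chest. Origin: centre of its underside, z up.
- alu_cylinder: Bystander: plain aluminium cylinder without a knob, 40 mm across, 60 mm high, not one of the brass masses. Origin: centre of its underside, z up.
- scoop: Bystander: green tin scoop with a wooden handle, 170 mm long in all, 30 mm high, lying at the right. Origin: under the centre of its pan.

How it is judged:
On the way, in this order (a step that is already met when the one before it is completed fails the run):
1. the collar is turned back, its tongue clear of the lid (below 0.45 rad) (value of joint collar below 0.45 rad), for 0.2 s.
2. the lid rests open on its stop (above 1.75 rad) (value of joint lid above 1.75 rad), for 0.2 s.
3. with the lid open, every brass mass lies released inside the chest (x of mass_a in the frame of chest between -0.065 and 0.065 m and y of mass_a in the frame of chest between -0.12 and 0.12 m and z of mass_a in the frame of chest between -0.005 and 0.05 m and x of mass_b in the frame of chest between -0.065 and 0.065 m and y of mass_b in the frame of chest between -0.12 and 0.12 m and z of mass_b in the frame of chest between -0.005 and 0.05 m and x of mass_c in the frame of chest between -0.065 and 0.065 m and y of mass_c in the frame of chest between -0.12 and 0.12 m and z of mass_c in the frame of chest between -0.005 and 0.05 m and x of mass_d in the frame of chest between -0.065 and 0.065 m and y of mass_d in the frame of chest between -0.12 and 0.12 m and z of mass_d in the frame of chest between -0.005 and 0.05 m and linear speed of each of mass_a, mass_b, mass_c, mass_d below 0.03 m/s and contact force between the fingers and mass_a below 0.2 N and contact force between the fingers and mass_b below 0.2 N and contact force between the fingers and mass_c below 0.2 N and contact force between the fingers and mass_d below 0.2 N and value of joint lid above 1.4 rad), for 0.2 s.
4. the lid is shut over the masses (value of joint lid below 0.06 rad and x of mass_a in the frame of chest between -0.065 and 0.065 m and y of mass_a in the frame of chest between -0.12 and 0.12 m and z of mass_a in the frame of chest between -0.005 and 0.05 m and x of mass_b in the frame of chest between -0.065 and 0.065 m and y of mass_b in the frame of chest between -0.12 and 0.12 m and z of mass_b in the frame of chest between -0.005 and 0.05 m and x of mass_c in the frame of chest between -0.065 and 0.065 m and y of mass_c in the frame of chest between -0.12 and 0.12 m and z of mass_c in the frame of chest between -0.005 and 0.05 m and x of mass_d in the frame of chest between -0.065 and 0.065 m and y of mass_d in the frame of chest between -0.12 and 0.12 m and z of mass_d in the frame of chest between -0.005 and 0.05 m), for 0.2 s.
5. the collar is at its locked mark (within 0.12 rad) on the shut lid (value of joint lid below 0.06 rad and value of joint collar between 1.451 and 1.691 rad), for 0.2 s.
At the end, for the whole second after the job is handed in: Every brass mass present is at rest inside the chest (underside centre inside the walls and less than 50 mm above the bench), the lid is shut (below 0.06 rad) and the collar stands within 0.12 rad of its locked mark at 1.571 rad (all of step 5 and x of mass_a in the frame of chest between -0.065 and 0.065 m and y of mass_a in the frame of chest between -0.12 and 0.12 m and z of mass_a in the frame of chest between -0.005 and 0.05 m and x of mass_b in the frame of chest between -0.065 and 0.065 m and y of mass_b in the frame of chest between -0.12 and 0.12 m and z of mass_b in the frame of chest between -0.005 and 0.05 m and x of mass_c in the frame of chest between -0.065 and 0.065 m and y of mass_c in the frame of chest between -0.12 and 0.12 m and z of mass_c in the frame of chest between -0.005 and 0.05 m and x of mass_d in the frame of chest between -0.065 and 0.065 m and y of mass_d in the frame of chest between -0.12 and 0.12 m and z of mass_d in the frame of chest between -0.005 and 0.05 m and linear speed of each of mass_a, mass_b, mass_c, mass_d below 0.03 m/s); the robot touches nothing.
It fails at once if the lid is raised (over 0.2 rad) while the tongue is over it (collar over 0.6 rad) (value of joint lid above 0.2 rad and value of joint collar above 0.6 rad).
It fails at once if a bystander is moved more than 50 mm, or an upright one tipped over (distance of any of jar_mid, jar_far, jar_right, alu_cylinder, scoop from where it was at the start of the episode above 0.05 m or angle between any of jar_mid, jar_far, jar_right, alu_cylinder's own z axis and vertical above 0.6 rad).
Of mass_a, mass_b, mass_c, mass_d only 2 to 4 are there at a start; the rules pass over those that are not, and their reading is None.
At some moment in a run one of mass_a, mass_b, mass_c, mass_d may be knocked a few centimetres aside while the robot is not near it.
Once in a run the grip may slacken for a moment while it holds something.
It also fails if it takes over 210 s, if anything falls off the work surface, if the arm or the gripper's body presses on something with over 40 N, if the wrist force passes 120 N, or if a joint passes its speed limit or range.

### The arm

A 7-joint arm with a two-finger parallel gripper is mounted at the origin on the work surface. World frame = base frame: x ahead of the robot, y to its left, z up, the work surface at z = 0. Lengths are in m, angles in rad, forces in N, time in s.
With the tool pointing down it reaches from about 0.35 to 0.9 m from the base axis. Payload 19.9 kg.
Tool frame: the origin (TCP) lies midway between the tips of the shut fingers; the grasp point (between the pads) lies 19 mm behind it (ctrl.pinch_z is the z of the grasp point in the tool frame, in m); z points along the fingers, y is the line along which they close (so a half turn about z gives the same grasp; the last joint's range is limited). The gripper opens to 94 mm and grips with 3 to 60 N. Pads are 16 mm wide; open, the fingers measure 119 mm over their backs; the gripper's body (75 mm by 177 mm) begins 78 mm behind the grasp point.
Start: joints at [1.264, 0.417, -0.01, 1.614, 0.005, 1.111, -0.053], TCP at [0.164, -0.603, 0.205] pointing down, gripper open.
Joint ranges: [-2.81, 2.81], [-0.39, 2.02], [-1.27, 1.25], [0.06, 2.57], [-1.19, 4.33], [0.19, 2], [-2.82, 2.82]. Speed limits (rad/s): [1.89, 1.89, 2.39, 2.39, 3.01, 3.01, 3.01].

### API

Orientations are given as a rotation vector (axis times angle).
In Python, from plant import ctrl gives the robot as it stands.
- The arm moves only by the tool send_path, called after ">>>" as name(argument=value, ...) on one line, values as JSON. Schema: {"type":"object","properties":{"ticks":{"type":"string"},"only":{"type":"string"},"quiet":{"type":"boolean"},"lines":{"type":"string"}},"required":["ticks"],"additionalProperties":false}. ticks is a string of 1 to 12 rows, one to a line, with the numbers parted by commas; each row has 5 numbers: dx, dy, dz in m, then a turn about the tool's z in rad, then the finger opening in m; each row shifts and turns the commanded pose from where the row before left it, along the tool's axes as they then stand; what a row does not reach is not made up. A row lasts 1/10 s, in which the tool goes at most 0.05 m and 0.15 rad, less where a joint would pass 70% of its speed; a pose out of reach is approached as far as the arm can. The fingers move at their own pace and stop on an object; the grip force is fixed at half the most. Time passes only in rows, so rows that do not move let the fingers close. The tool returns the time, the measured TCP pose, the force, the opening and the grip force at its end. only (a regular expression) keeps the lines of the reply that match it, lines (a string "A,B") keeps lines A to B, and quiet returns only ok. Input that does not fit is refused with a message, and nothing moves.
- ctrl.get_state(): the state, without advancing time (a new reading comes with each control period).
- ctrl.snapshot(name): name is "scene" or "top"; returns the picture (420x560x3 uint8, red, green, blue); there is no depth.
- ctrl.camera_model(name): a dict with "camera_matrix" (3x3 intrinsics, pixels), "k1" (the pictures are not rectified: a ray, as slopes to the right and down, at radius r is drawn at 1 + k1 r^2 times it, then the intrinsics apply), "extrinsics" (4x4, takes a point from world to camera coordinates). Camera axes: x right, y up, looking along -z (the intrinsics and any distortion apply to the point x, -y, -z); pixel columns grow to the right and rows downward; lengths in m; the calibration is good to about 2 mm. A picture is of the moment at which its call begins. camera_model takes no time and is no camera call.
- ctrl.sign_off(): hands the job in; it is judged then, once.
The state is a dict: "time_s": time; "joint_positions": joint angles; "joint_vel": joint speeds; "tau": joint torques, N m; "tcp_pos": TCP position; "eef_rot": TCP orientation; "force": force on the tool from outside, world axes, zero at the start; "moment": the same for the moment, N m; "width": finger opening in m; "gripper_force": force on a finger pad.
Only numpy, scipy, OpenCV 4.12 (cv2) and the standard library are available. Lean on these libraries where they do the work, as an engineer would, in place of code of your own. Each camera call takes 0.05 s, during which the arm holds its last target. There are 200 camera calls.

## Working session

There is one attempt and no reset: what is moved stays moved. The work goes in short steps, Python scripts to look and compute and a tool call to move; the robot and the scene stay as the last step left them, time stands still between calls to the robot, and variables do not carry over. Pictures are saved under pics/ and viewed, at most 14 in all, crops included, and the job is handed in when it is done.

```bash
ls; mkdir -p pics
```

Run:
```python
from plant import ctrl
import cv2
s=ctrl.get_state();print(s['tcp_pos'],s['eef_rot'],s['width'],ctrl.pinch_z)
for n in('scene','top'):
    cv2.imwrite(f'pics/{n}0.png',ctrl.snapshot(n)[:,:,::-1]);m=ctrl.camera_model(n);print(n,m)
```

```text
pics
plant.py
[ 0.16346085 -0.6028376   0.20481596] [-3.11285093e+00 -4.14542407e-01  3.62758236e-04] 0.09384563814748259 -0.0188
scene {'camera_matrix': array([[536.85832073,   0.        , 282.13253832],
       [  0.        , 536.85832073, 207.7676923 ],
       [  0.        ,   0.        ,   1.        ]]), 'k1': -0.19627660604542144, 'extrinsics': array([[-0.81916462,  0.57354051, -0.00453904,  0.48617385],
       [-0.36381116, -0.51346612,  0.7771705 ,  0.07592308],
       [ 0.44340812,  0.63828193,  0.62927372, -1.6312331 ],
       [ 0.        ,  0.        ,  0.        ,  1.        ]])}
top {'camera_matrix': array([[530.3230689 ,   0.        , 279.99989071],
       [  0.        , 530.3230689 , 201.84525593],
       [  0.        ,   0.        ,   1.        ]]), 'k1': -0.02896835973217734, 'extrinsics': array([[-0.02641323, -0.99963785, -0.00514933, -0.07297196],
       [ 0.99103516, -0.02686008,  0.13087342, -0.56003585],
       [-0.13096433, -0.00164638,  0.99138571, -1.31045239],
       [ 0.        ,  0.        ,  0.        ,  1.        ]])}
```

View pics/scene0.png

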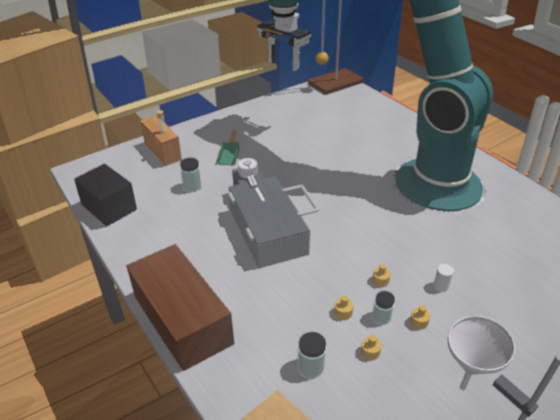

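View pics/top0.png

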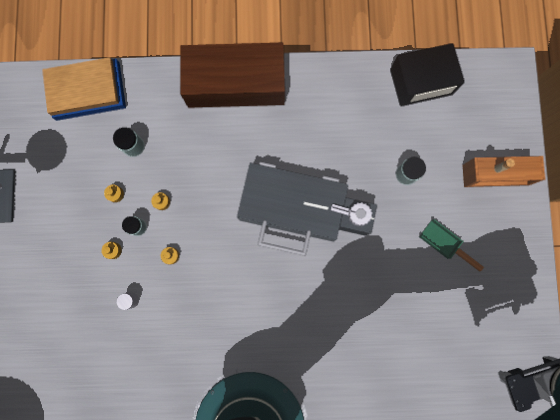

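The scene view shows the four masses at about (382,275), (344,307), (421,317) and (371,347), with the chest at (268,215) and the collar at (248,167). The top view has masses at (113,192), (161,200), (111,250) and (170,255), the collar at (360,213) and the bar from (262,240) to (308,250).

Create h.py:
```python
import numpy as np,cv2
from scipy.optimize import least_squares
from plant import ctrl
CM={n:ctrl.camera_model(n) for n in('scene','top')}
def proj(n,P):
    m=CM[n];P=np.atleast_2d(P);c=P@m['extrinsics'][:3,:3].T+m['extrinsics'][:3,3]
    u=np.c_[c[:,0],-c[:,1]]/-c[:,2:];u=u*(1+m['k1']*(u**2).sum(1,keepdims=True))
    K=m['camera_matrix'];return u*[K[0,0],K[1,1]]+K[:2,2]
def tri(ps,pt):
    f=lambda p:np.r_[(proj('scene',p)-ps).ravel(),(proj('top',p)-pt).ravel()]
    r=least_squares(f,[.6,0,.1]);return r.x,np.abs(r.fun).max()
def at_z(n,px,z):
    r=least_squares(lambda p:(proj(n,[p[0],p[1],z])-px).ravel(),[.6,0]);return r.x
a=np.linspace(0,2*np.pi,40,endpoint=False);C=np.c_[np.cos(a),np.sin(a),0*a]
PTS=np.vstack([C*.022+[0,0,0],C*.022+[0,0,.03],C*.009+[0,0,.03],C*.009+[0,0,.054]])
def mcent(n,p):  # silhouette centroid of a mass at p
    q=proj(n,PTS+p)*16;M=np.zeros((6720//4,8960//4),np.uint8);o=q.min(0)-20
    for s in(slice(0,80),slice(80,160)):
        cv2.fillConvexPoly(M,cv2.convexHull((q[s]-o).astype(np.int32)),1)
    y,x=np.nonzero(M);return (np.array([x.mean(),y.mean()])+o)/16
def blobs(n,img,lo=(15,120,90),hi=(32,255,255)):
    hsv=cv2.cvtColor(img,cv2.COLOR_RGB2HSV);m=cv2.inRange(hsv,lo,hi)
    k,l,st,c=cv2.connectedComponentsWithStats(m);return [(c[i].round(1),st[i,4]) for i in range(1,k) if st[i,4]>60]
```

Run:
```python
from h import *
for n in('scene','top'):
    im=cv2.cvtColor(cv2.imread(f'pics/{n}0.png'),cv2.COLOR_BGR2RGB);print(n,blobs(n,im))
t=cv2.imread('pics/top0.png');s=cv2.imread('pics/scene0.png')
cv2.imwrite('pics/ct.png',cv2.resize(t[145:265,230:390],None,fx=5,fy=5,interpolation=2))
cv2.imwrite('pics/cs.png',cv2.resize(s[150:270,220:330],None,fx=5,fy=5,interpolation=2))
```

```text
scene [(array([24.2, 90.7]), np.int32(1571)), (array([321.8,  57.6]), np.int32(97)), (array([403.2,  76.3]), np.int32(139)), (array([  3.6, 127.5]), np.int32(140)), (array([502.7, 138. ]), np.int32(906)), (array([150.9, 122.6]), np.int32(101)), (array([166.7, 134.8]), np.int32(89)), (array([ 26.4, 337.7]), np.int32(6603)), (array([381.9, 273.5]), np.int32(127)), (array([344.3, 305.7]), np.int32(165)), (array([421.1, 315.4]), np.int32(179)), (array([371.8, 345.7]), np.int32(215)), (array([ 59. , 376.3]), np.int32(64))]
top [(array([79.2, 85.8]), np.int32(3104)), (array([112.5, 192.9]), np.int32(208)), (array([159.6, 200.9]), np.int32(214)), (array([109.5, 250.5]), np.int32(200)), (array([169.1, 255.2]), np.int32(232))]
```

View pics/ct.png

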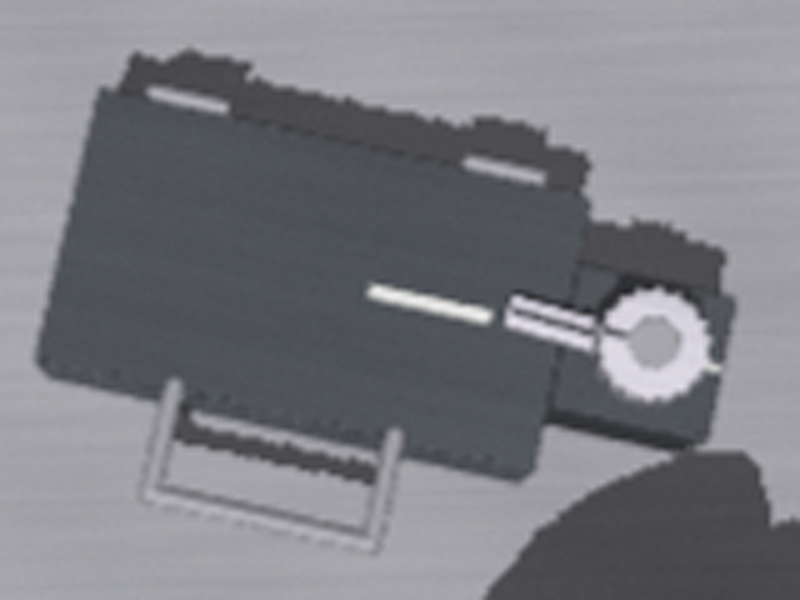

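View pics/cs.png

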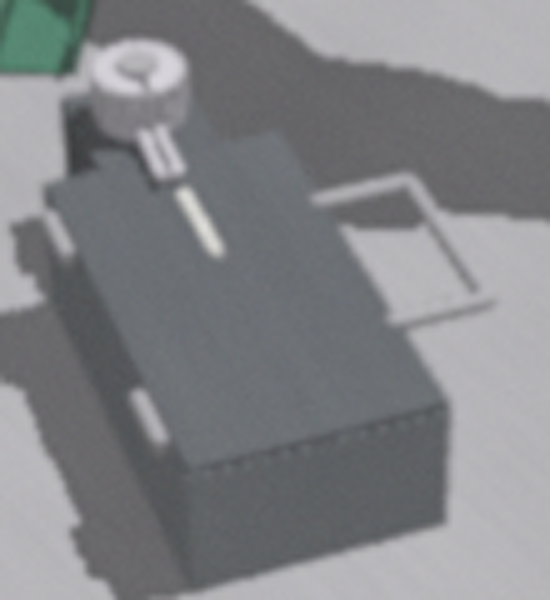

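The crops show these points:

| Point | Top crop | Scene crop |
|---|---|---|
| Collar | (656,343) | (138,66) |
| Bar corners | (150,494), (376,545) | (484,302), (411,179) |
| White line ends | (370,291), (491,317) | (219,254), (183,190) |

The tongue lies in line with the white line, so it is locked.

Run:
```python
from h import *
T=lambda c:(np.array(c)+.5)/5-.5+[230,145]
S=lambda c:(np.array(c)+.5)/5-.5+[220,150]
pts=dict(collar=((138,66),(656,343)),tip=((168,180),(508,310)),barL=((484,302),(150,494)),barR=((411,179),(376,545)),lineL=((219,254),(370,291)),lineR=((183,190),(491,317)),
FL=((445,405),(40,372)),BL=((190,465),(100,90)),FR=((278,135),(525,480)),BR=((48,187),(590,195)))
W={}
for k,(s,t) in pts.items():
    x,e=tri(S(s),T(t));W[k]=x;print(k,x.round(4),round(e,2))
# chest pose fit, chest-frame points
ref=dict(collar=(0,-.165,.12),barL=(-.12,.055,.083),barR=(-.12,-.055,.083),FL=(-.07,.125,.086),BL=(.07,.125,.086),FR=(-.07,-.125,.086),BR=(.07,-.125,.086))
def loc(p,v):
    c,s=np.cos(p[2]),np.sin(p[2]);return np.array([p[0]+c*v[0]-s*v[1],p[1]+s*v[0]+c*v[1],v[2]])
f=lambda p:np.concatenate([np.r_[(proj('scene',loc(p,v))-S(pts[k][0])).ravel(),(proj('top',loc(p,v))-T(pts[k][1])).ravel()] for k,v in ref.items()])
r=least_squares(f,[.6,-.1,-.2]);print('chest',r.x,np.abs(r.fun).max(),loc(r.x,ref['collar']),loc(r.x,(-.12,0,.083)))
ms=[(381.9,273.5),(344.3,305.7),(421.1,315.4),(371.8,345.7)];mt=[(112.5,192.9),(159.6,200.9),(109.5,250.5),(169.1,255.2)]
for t,s in zip(mt,[ms[3],ms[1],ms[2],ms[0]]):
    r=least_squares(lambda p:np.r_[mcent('scene',p)-s,mcent('top',p)-t],[*at_z('top',t,.02),0],diff_step=.01);print('mass',r.x.round(4),np.abs(r.fun).max().round(2))
for t,k in((112.5,0),): pass
print('jarmid',at_z('top',(131,224),.07),'alu',at_z('top',(124,301),.06))
```

```text
collar [ 0.5152 -0.2796  0.121 ] 0.5
tip [ 0.5373 -0.2135  0.0906] 0.93
barL [ 0.4535 -0.0375  0.082 ] 1.21
barR [ 0.4242 -0.145   0.0845] 0.28
lineL [ 0.5487 -0.1466  0.0871] 0.76
lineR [ 0.534  -0.205   0.0876] 0.66
FL [0.5162 0.0141 0.0792] 1.9
BL [ 0.6521 -0.0165  0.0879] 0.62
FR [ 0.4563 -0.2205  0.0829] 1.83
BR [ 0.5924 -0.2555  0.0845] 0.04
chest [ 0.5548589  -0.11976227 -0.24717486] 2.627013242457622 [ 0.51448906 -0.27974751  0.12      ] [ 0.438506   -0.09040239  0.083     ]
mass [0.5958 0.3422 0.0087] 0.62
mass [0.5715 0.2201 0.0087] 0.59
mass [0.448  0.3472 0.0091] 0.86
mass [0.4314 0.1957 0.0093] 0.47
jarmid [0.5082233  0.28172936] alu [0.32042622 0.30019254]
```

Add to h.py:
```python
from scipy.spatial.transform import Rotation as Ro
CH=np.array([.5549,-.1198,-.2472])
def ch(x,y,z):
    c,s=np.cos(CH[2]),np.sin(CH[2]);return np.array([CH[0]+c*x-s*y,CH[1]+s*x+c*y,z])
def to(p=None,yaw=None):
    s=ctrl.get_state();R=Ro.from_rotvec(s['eef_rot']).as_matrix();y=np.arctan2(R[1,0],R[0,0])
    print('t',round(s['time_s'],2),'tcp',s['tcp_pos'].round(4),'yaw',round(y,3),'j',np.round(s['joint_positions'],2),'w',round(s['width'],4),'F',np.round(s['force'],1))
    if yaw is not None: print(' turn',round(-((yaw-y+np.pi)%(2*np.pi)-np.pi),3))
    if p is not None: print(' d',(R.T@(np.array(p)-s['tcp_pos'])).round(4))
    return s,R
```

```text
(no output)
```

>>> send_path(ticks="0,0,0,-0.15,0.094\n0,0,0,-0.15,0.094\n0,0,0,-0.15,0.094\n0,0,0,-0.15,0.094\n0,0,0,-0.15,0.094\n0,0,0,-0.15,0.094\n0,0,0,-0.15,0.094\n0,0,0,0,0.094")

```text
time_s: 0.9
tcp_pos: [0.1634, -0.603, 0.2051]
eef_rot: [-2.484, -1.923, -0.001]
force: [-0.1, 0.3, 0.5]
width: 0.0939
gripper_force: 0.0
```

```bash
python3 -c "
from h import *
to(ch(0,-.165,.17),1.324)"
```

```text
t 0.9 tcp [ 0.1634 -0.603   0.2051] yaw 1.318 j [ 1.42  0.43 -0.21  1.61  0.1   1.12  0.93] w 0.0939 F [-0.1  0.3  0.5]
 turn -0.006
 d [0.4009 0.259  0.0353]
```

>>> send_path(ticks="0.04,0.026,0.0035,0,0.094\n0.04,0.026,0.0035,0,0.094\n0.04,0.026,0.0035,0,0.094\n0.04,0.026,0.0035,0,0.094\n0.04,0.026,0.0035,0,0.094\n0.04,0.026,0.0035,0,0.094\n0.04,0.026,0.0035,0,0.094\n0.04,0.026,0.0035,0,0.094\n0.04,0.026,0.0035,0,0.094\n0.04,0.026,0.0035,0,0.094\n0,0,0,0,0.094")

```text
time_s: 2.0
tcp_pos: [0.5204, -0.276, 0.1699]
eef_rot: [-2.483, -1.922, -0.004]
force: [0.1, -0.6, 0.1]
width: 0.0943
gripper_force: 0.0
```

```bash
python3 -c "
from h import *
to(ch(0,-.165,.098),1.324)"
```

```text
t 2.0 tcp [ 0.5204 -0.276   0.1699] yaw 1.317 j [ 0.75  0.42 -0.4   1.73  0.18  1.03  0.03] w 0.0943 F [ 0.1 -0.6  0.1]
 turn -0.007
 d [-0.0053 -0.0048  0.0719]
```

>>> send_path(ticks="-0.005,-0.005,0.02,0,0.094\n0,0,0.026,0,0.094\n0,0,0.026,0,0.094\n0,0,0,0,0.094\n0,0,0,0,0.05\n0,0,0,0,0.04\n0,0,0,0,0.04\n0,0,0,0,0.04\n0,0,0,0,0.04")

```text
time_s: 2.9
tcp_pos: [0.5107, -0.2858, 0.099]
eef_rot: [2.486, 1.919, 0.001]
force: [17.9, -6.3, -0.5]
width: 0.0573
gripper_force: 10.0
```

```bash
python3 -c "
from h import *
to(ch(0,-.165,.098),1.324)"
```

```text
t 2.9 tcp [ 0.5107 -0.2858  0.099 ] yaw 1.315 j [ 0.75  0.49 -0.37  1.8   0.22  0.89  0.02] w 0.0573 F [17.9 -6.3 -0.5]
 turn -0.009
 d [0.0068 0.0022 0.001 ]
```

>>> send_path(ticks="0.003,0.001,0,0,0.07\n0.004,0.002,0,0,0.07\n0,0,0,0,0.07\n0,0,0,0,0.07")

```text
time_s: 3.3
tcp_pos: [0.515, -0.2794, 0.0983]
eef_rot: [-2.486, -1.92, 0.0]
force: [-0.1, -0.0, -0.1]
width: 0.07
gripper_force: 0.0
```

```bash
python3 -c "
from h import *
to(ch(0,-.165,.098),1.324)"
```

```text
t 3.3 tcp [ 0.515  -0.2794  0.0983] yaw 1.315 j [ 0.73  0.5  -0.37  1.8   0.22  0.89  0.  ] w 0.07 F [-0.1 -0.  -0.1]
 turn -0.009
 d [-0.0005 -0.0003  0.0003]
```

>>> send_path(ticks="0,0,0,0,0.045\n0,0,0,0,0.045\n0,0,0,0,0.045\n0,0,0,0,0.045\n0,0,0,-0.08,0.045\n0,0,0,-0.1,0.045\n0,0,0,-0.1,0.045")

```text
time_s: 4.0
tcp_pos: [0.5149, -0.2798, 0.0985]
eef_rot: [-2.19, -2.252, 0.0]
force: [0.8, -1.9, 0.1]
width: 0.0512
gripper_force: 30.0
```

```bash
python3 -c "
from h import *
to(ch(0,-.165,.098),1.324)"
```

```text
t 4.0 tcp [ 0.5149 -0.2798  0.0985] yaw 1.599 j [ 0.78  0.51 -0.43  1.79  0.26  0.9   0.26] w 0.0512 F [ 0.8 -1.9  0.1]
 turn 0.275
 d [ 0.     -0.0004  0.0005]
```

>>> send_path(ticks="0,0,0,-0.12,0.045\n0,0,0,-0.12,0.045\n0,0,0,-0.12,0.045\n0,0,0,-0.12,0.045\n0,0,0,-0.12,0.045\n0,0,0,-0.12,0.045\n0,0,0,-0.12,0.045\n0,0,0,-0.12,0.045\n0,0,0,-0.12,0.045\n0,0,0,-0.1,0.045\n0,0,0,0,0.045\n0,0,0,0,0.07")

```text
time_s: 5.2
tcp_pos: [0.5143, -0.2803, 0.0984]
eef_rot: [-0.574, -3.088, 0.001]
force: [0.1, 0.8, -0.3]
width: 0.0565
gripper_force: 0.0
```

>>> send_path(ticks="0,0,0,0,0.08\n0,0,-0.02,0,0.094\n0,0,-0.04,0,0.094\n0,0,-0.04,0,0.094\n0,0,-0.04,0,0.094\n0,0,0,0.14,0.094\n0,0,0,0.15,0.094\n0,0,0,0.15,0.094\n0,0,0,0.15,0.094\n0,0,0,0.15,0.094\n0,0,0,0.15,0.094\n0,0,0,0.15,0.094")

```text
time_s: 6.4
tcp_pos: [0.5151, -0.2793, 0.2384]
eef_rot: [-2.039, -2.39, -0.0]
force: [0.2, -0.4, -0.8]
width: 0.0937
gripper_force: 0.0
```

>>> send_path(ticks="0,0,0,0.15,0.094\n0,0,0,0.15,0.094\n0,0,0,0.15,0.094\n0,0,0,0.03,0.094\n0,0,0,0,0.094")

```text
time_s: 6.9
tcp_pos: [0.5151, -0.2793, 0.2384]
eef_rot: [-2.54, -1.848, 0.0]
force: [-0.1, -0.7, -0.4]
width: 0.0937
gripper_force: 0.0
```

Run:
```python
from h import *
to(ch(-.12,0,.15),1.324)
t=ctrl.snapshot('top');cv2.imwrite('pics/t1.png',cv2.resize(t[145:265,230:390,::-1],None,fx=4,fy=4,interpolation=2))
```

```text
t 6.9 tcp [ 0.5151 -0.2793  0.2384] yaw 1.258 j [ 0.83  0.36 -0.49  1.66  0.18  1.17 -0.02] w 0.0937 F [-0.1 -0.7 -0.4]
 turn -0.066
 d [ 0.1562 -0.1309  0.0884]
```

View pics/t1.png

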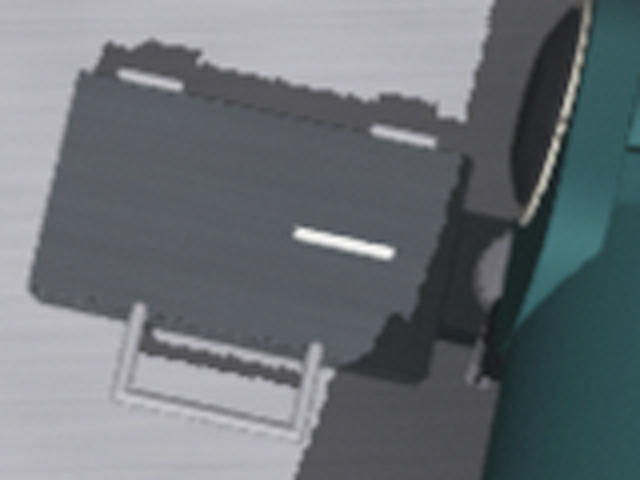

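The tongue has left the lid: its end shows at about (478,375), pointing along the chest's -x. Next is the bar.

>>> send_path(ticks="0,0,0,-0.066,0.06\n0.04,-0.033,0.022,0,0.06\n0.04,-0.033,0.022,0,0.06\n0.04,-0.033,0.022,0,0.06\n0.03,-0.035,0.02,0,0.06\n0,0,0,0,0.06\n0,0,0,0,0.06")

```text
time_s: 7.65
tcp_pos: [0.4296, -0.1168, 0.1601]
eef_rot: [2.477, 1.932, -0.001]
force: [0.4, 0.7, 0.4]
width: 0.0604
gripper_force: 0.0
```

```bash
python3 -c "
from h import *
to(ch(-.12,0,.071),1.324)"
```

```text
t 7.65 tcp [ 0.4296 -0.1168  0.1601] yaw 1.325 j [ 0.73  0.19 -0.59  2.07  0.13  0.92 -0.18] w 0.0604 F [0.4 0.7 0.4]
 turn 0.001
 d [0.0278 0.0022 0.0891]
```

>>> send_path(ticks="0.028,0.002,0.02,0,0.06\n0,0,0.03,0,0.06\n0,0,0.03,0,0.06\n0,0,0.016,0,0.06\n0,0,0,0,0.06\n0,0,0,0,0\n0,0,0,0,0\n0,0,0,0,0\n0,0,0,0,0\n0,0,0,0,0")

```text
time_s: 8.65
tcp_pos: [0.4389, -0.0907, 0.0644]
eef_rot: [2.481, 1.927, 0.0]
force: [-0.5, -0.4, 0.8]
width: 0.0233
gripper_force: 0.0
```

Run:
```python
from h import *
s,R=to(ch(-.12,0,.064),1.324)
# arc rows: angle per row from bar at alpha0
r=np.hypot(.19,.003);a0=np.arctan2(.003,.19)
A=np.linspace(0,1.84,13)
for i in range(12):
    p=lambda t:ch(.07-r*np.cos(t+a0),0,.08+r*np.sin(t+a0))
    print((R.T@(p(A[i+1])-p(A[i]))).round(3))
```

```text
t 8.65 tcp [ 0.4389 -0.0907  0.0644] yaw 1.321 j [ 0.62  0.36 -0.55  2.14  0.29  0.71 -0.38] w 0.0233 F [-0.5 -0.4  0.8]
 turn -0.003
 d [ 0.0002 -0.0004  0.0004]
[ 0.     0.003 -0.029]
[ 0.     0.007 -0.028]
[ 0.     0.011 -0.027]
[ 0.     0.015 -0.025]
[ 0.     0.019 -0.022]
[ 0.     0.022 -0.019]
[ 0.     0.025 -0.015]
[ 0.     0.027 -0.011]
[ 0.     0.028 -0.007]
[ 0.     0.029 -0.003]
[0.    0.029 0.002]
[0.    0.028 0.006]
```

>>> send_path(ticks="0,0,0,0,0\n0,0,0,0,0\n0,0,0,0,0\n0,0,0,0,0\n0,0,-0.01,0,0\n0,0.003,-0.019,0,0\n0,0.007,-0.028,0,0\n0,0.011,-0.027,0,0\n0,0,0,0,0")

```text
time_s: 9.55
tcp_pos: [0.4619, -0.0965, 0.1509]
eef_rot: [2.478, 1.924, 0.006]
force: [9.8, -2.4, -7.8]
width: 0.0088
gripper_force: 30.0
```

```bash
python3 -c "
from h import *
to(ch(.07-.19*np.cos(.476),0,.061+.19*np.sin(.476)))"
```

```text
t 9.55 tcp [ 0.4619 -0.0965  0.1509] yaw 1.32 j [ 0.67  0.26 -0.6   2.03  0.18  0.91 -0.28] w 0.0088 F [ 9.8 -2.4 -7.8]
 d [ 0.0001 -0.003   0.0029]
```

>>> send_path(ticks="0,0.014,-0.025,0,0\n0,0.019,-0.022,0,0\n0,0.022,-0.019,0,0\n0,0.025,-0.015,0,0\n0,0.027,-0.011,0,0\n0,0.028,-0.007,0,0\n0,0.029,-0.003,0,0\n0,0.029,0.002,0,0\n0,0.026,0.006,0,0\n0,0,0,0,0")

```text
time_s: 10.55
tcp_pos: [0.6737, -0.1508, 0.241]
eef_rot: [2.481, 1.926, 0.002]
force: [2.3, -3.5, 8.2]
width: 0.0086
gripper_force: 30.0
```

```bash
python3 -c "
from h import *
to(ch(.07-.19*np.cos(1.85),0,.061+.19*np.sin(1.85)))"
```

```text
t 10.55 tcp [ 0.6737 -0.1508  0.241 ] yaw 1.32 j [ 0.53  0.57 -0.55  1.38  0.3   1.28 -0.28] w 0.0086 F [ 2.3 -3.5  8.2]
 d [ 0.001  -0.0004 -0.0027]
```

>>> send_path(ticks="0,0,0,0,0.04\n0,0,0,0,0.05\n0,0,0,0,0.05\n0,0,-0.04,0,0.05\n0,0,-0.04,0,0.05\n0,-0.05,0,0,0.05\n0,-0.05,0,0,0.05\n0,-0.05,0,0,0.05\n0,-0.05,0,0,0.05\n0,0,0,0,0.05")

```text
time_s: 11.55
tcp_pos: [0.4726, -0.0991, 0.3224]
eef_rot: [2.479, 1.926, -0.005]
force: [1.2, 0.2, 0.4]
width: 0.05
gripper_force: 0.0
```

>>> send_path(ticks="0,0,0,-0.15,0.05\n0,0,0,-0.15,0.05\n0,0,0,-0.15,0.05\n0,0,0,-0.15,0.05\n0,0,0,-0.15,0.05\n0,0,0,-0.15,0.05\n0,0,0,-0.15,0.05\n0,0,0,-0.15,0.05\n0,0,0,-0.15,0.05\n0,0,0,-0.15,0.05\n0,0,0,-0.07,0.05\n0,0,0,0,0.05")

```text
time_s: 12.75
tcp_pos: [0.4775, -0.1005, 0.3219]
eef_rot: [-0.391, -3.117, -0.0]
force: [0.1, -0.3, -0.6]
width: 0.0501
gripper_force: 0.0
```

Run:
```python
from h import *
to((.4314,.1957,.12),2.894)
s=ctrl.snapshot('scene');t=ctrl.snapshot('top');cv2.imwrite('pics/s2.png',s[:,:,::-1]);cv2.imwrite('pics/t2.png',t[:,:,::-1])
print(blobs('scene',s),blobs('top',t))
```

```text
t 12.75 tcp [ 0.4775 -0.1005  0.3219] yaw 2.892 j [ 0.83  0.12 -0.74  1.77  0.08  1.29  1.39] w 0.0501 F [ 0.1 -0.3 -0.6]
 turn -0.002
 d [0.1178 0.2756 0.2019]
[(array([321.6,  57.6]), np.int32(99)), (array([22.6, 89.1]), np.int32(1243)), (array([402.8,  76.6]), np.int32(117)), (array([151.1, 122.8]), np.int32(95)), (array([504. , 138.3]), np.int32(709)), (array([166.8, 134.9]), np.int32(84)), (array([  4.5, 197.6]), np.int32(62)), (array([ 15.3, 229.5]), np.int32(76)), (array([ 25.4, 345.6]), np.int32(5831)), (array([ 15.8, 263.5]), np.int32(90)), (array([382. , 273.4]), np.int32(126)), (array([344.4, 305.9]), np.int32(164)), (array([421. , 315.4]), np.int32(177)), (array([ 64.1, 341.4]), np.int32(74)), (array([371.8, 345.3]), np.int32(205)), (array([106.2, 359.3]), np.int32(78)), (array([ 82.5, 398.1]), np.int32(68))] [(array([79.3, 85.9]), np.int32(3126)), (array([112.6, 192.8]), np.int32(216)), (array([159.7, 200.7]), np.int32(225)), (array([109.9, 250.2]), np.int32(221)), (array([169.1, 255.2]), np.int32(233))]
```

View pics/s2.png

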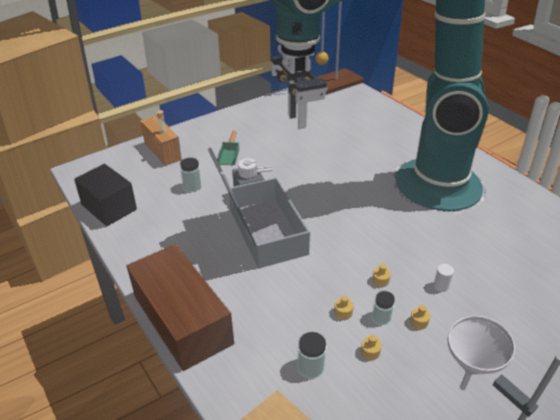

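The lid stands open on its stop with the chest empty, and the masses have not moved. I'll measure the knob tops closely in both views.

Run:
```python
import cv2,numpy as np
t=cv2.imread('pics/t2.png');s=cv2.imread('pics/s2.png')
a=[cv2.resize(s[y-20:y+20,x-20:x+20],None,fx=4.75,fy=4.75,interpolation=2) for x,y in((382,273),(344,306),(421,315),(372,345))]
b=[cv2.resize(t[y-20:y+20,x-20:x+20],None,fx=4.75,fy=4.75,interpolation=2) for x,y in((169,255),(160,201),(110,250),(113,193))]
cv2.imwrite('pics/k.png',np.vstack([np.hstack(a),np.hstack(b)]))
```

```text
(no output)
```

View pics/k.png

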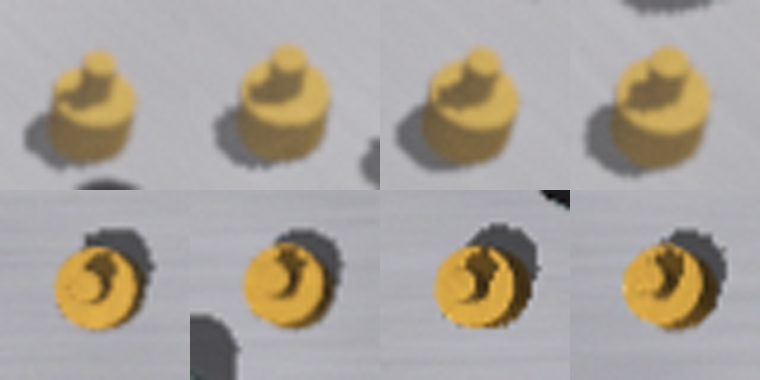

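The knob tops sit at about (100,60), (100,57), (102,60) and (98,59) in the scene tiles, and (82,97), (74,93), (80,93) and (73,91) in the top tiles.

Run:
```python
from h import *
f=lambda c,o:(np.array(c)+.5)/4.75-.5+np.array(o)-20
S=[((100,60),(382,273)),((100,57),(344,306)),((102,60),(421,315)),((98,59),(372,345))]
T=[((82,97),(169,255)),((74,93),(160,201)),((80,93),(110,250)),((73,91),(113,193))]
for s,t in zip(S,T):
    x,e=tri(f(*s),f(*t));print(x.round(4),round(e,2),at_z('top',f(*t),.054).round(4))
```

```text
[0.4321 0.1962 0.0564] 1.12 [0.4302 0.1986]
[0.5717 0.2222 0.0557] 1.76 [0.5683 0.2258]
[0.45   0.3454 0.0546] 0.88 [0.4484 0.3472]
[0.5962 0.3418 0.056 ] 1.59 [0.593  0.3456]
```

>>> send_path(ticks="0.0197,0.046,0.02,0,0.06\n0.0197,0.046,0.03,0,0.06\n0.0197,0.046,0.03,0,0.06\n0.0197,0.046,0.03,0,0.06\n0.0197,0.046,0.03,0,0.06\n0.0197,0.046,0.03,0,0.06\n0,0,0.02,0,0.06\n0,0,0,0,0.06\n0,0,0,0,0.06")

```text
time_s: 13.75
tcp_pos: [0.4377, 0.157, 0.1553]
eef_rot: [-0.395, -3.116, -0.0]
force: [-0.3, -0.4, 0.7]
width: 0.06
gripper_force: 0.0
```

```bash
python3 -c "
from h import *
to((.432,.1965,.036),2.894)"
```

```text
t 13.75 tcp [0.4377 0.157  0.1553] yaw 2.889 j [ 0.37  0.3  -0.89  2.03  0.29  0.94  0.64] w 0.06 F [-0.3 -0.4  0.7]
 turn -0.005
 d [0.0153 0.0368 0.1193]
```

>>> send_path(ticks="0.0075,0.018,0.01,0,0.06\n0.0078,0.019,0.01,0,0.06\n0,0,0.025,0,0.06\n0,0,0.025,0,0.06\n0,0,0.025,0,0.06\n0,0,0.022,0,0.06\n0,0,0.002,0,0.06\n0,0,0,0,0.05\n0,0,0,0,0.0\n0,0,0,0,0\n0,0,0,0,0\n0,0,0,0,0")

```text
time_s: 14.95
tcp_pos: [0.4321, 0.197, 0.0363]
eef_rot: [0.393, 3.116, 0.0]
force: [-0.4, -0.1, -0.2]
width: 0.0234
gripper_force: 0.0
```

>>> send_path(ticks="0,0,0,0,0\n0,0,0,0,0\n0,0,0,0,0\n0,0,-0.01,0,0\n0,0,-0.03,0,0\n0,0,-0.04,0,0\n0,0,-0.04,0,0\n0,0,-0.01,0,0\n0,0,0,0,0")

```text
time_s: 15.85
tcp_pos: [0.4324, 0.1971, 0.167]
eef_rot: [0.393, 3.114, 0.001]
force: [0.5, 0.0, -4.9]
width: 0.0173
gripper_force: 30.0
```

```bash
python3 -c "
from h import *
to(ch(-.01,-.085,.166),2.894)"
```

```text
t 15.85 tcp [0.4324 0.1971 0.167 ] yaw 2.89 j [ 0.3   0.31 -0.92  1.99  0.3   0.98  0.56] w 0.0173 F [ 0.5  0.  -4.9]
 turn -0.004
 d [-0.1878 -0.3615  0.0011]
```

>>> send_path(ticks="-0.015,-0.032,0,0,0\n-0.015,-0.032,0,0,0\n-0.015,-0.032,0,0,0\n-0.015,-0.032,0,0,0\n-0.015,-0.032,0,0,0\n-0.015,-0.032,0,0,0\n-0.015,-0.032,0,0,0\n-0.015,-0.032,0,0,0\n-0.015,-0.032,0,0,0\n-0.015,-0.032,0,0,0\n-0.008,-0.03,0,0,0\n0,0,0,0,0")

```text
time_s: 17.05
tcp_pos: [0.4966, -0.1852, 0.1634]
eef_rot: [-0.4, -3.113, -0.001]
force: [-0.8, 0.5, -4.7]
width: 0.0173
gripper_force: 30.0
```

```bash
python3 -c "
from h import *
to(ch(-.03,-.075,.043),2.894)"
```

```text
t 17.05 tcp [ 0.4966 -0.1852  0.1634] yaw 2.886 j [ 0.9   0.38 -0.74  1.87  0.3   1.    1.35] w 0.0173 F [-0.8  0.5 -4.7]
 turn -0.008
 d [-0.0109  0.0027  0.1203]
```

>>> send_path(ticks="-0.011,0.003,0,0,0\n0,0,0.03,0,0\n0,0,0.04,0,0\n0,0,0.035,0,0\n0,0,0.014,0,0\n0,0,0,0,0\n0,0,0,0,0.02\n0,0,0,0,0.04\n0,0,0,0,0.04\n0,0,-0.02,0,0.04\n0,0,-0.05,0,0.04\n0,0,-0.05,0,0.04")

```text
time_s: 18.25
tcp_pos: [0.5091, -0.1807, 0.1689]
eef_rot: [-0.392, -3.117, -0.001]
force: [-0.4, -0.7, 1.2]
width: 0.0404
gripper_force: 0.0
```

```bash
python3 -c "
from h import *
from plant import ctrl
to((.571,.2225,.12),2.894)
s=ctrl.snapshot('scene');t=ctrl.snapshot('top')
print([b for b in blobs('scene',s) if 200<b[0][0]<450 and b[0][1]>180],[b for b in blobs('top',t) if b[0][1]>150])"
```

```text
t 18.25 tcp [ 0.5091 -0.1807  0.1689] yaw 2.891 j [ 0.89  0.4  -0.75  1.84  0.31  1.02  1.34] w 0.0404 F [-0.4 -0.7  1.2]
 turn -0.003
 d [0.0399 0.406  0.049 ]
[(array([269. , 206.7]), np.int32(212)), (array([344.4, 305.7]), np.int32(152)), (array([421.1, 315.5]), np.int32(174)), (array([371.7, 345.4]), np.int32(204))] [(array([112.6, 192.8]), np.int32(218)), (array([159.7, 200.7]), np.int32(225)), (array([109.9, 250.2]), np.int32(221))]
```

>>> send_path(ticks="0.0036,0.037,0,0,0.06\n0.0036,0.037,0,0,0.06\n0.0036,0.037,0,0,0.06\n0.0036,0.037,0,0,0.06\n0.0036,0.037,0,0,0.06\n0.0036,0.037,0,0,0.06\n0.0036,0.037,0,0,0.06\n0.0036,0.037,0,0,0.06\n0.0036,0.037,0,0,0.06\n0.0036,0.037,0.02,0,0.06\n0.004,0.036,0.029,0,0.06\n0,0,0,0,0.06")

```text
time_s: 19.55
tcp_pos: [0.5693, 0.2268, 0.1154]
eef_rot: [-0.384, -3.115, -0.001]
force: [-0.8, -0.2, -0.8]
width: 0.0604
gripper_force: 0.0
```

```bash
python3 -c "
from h import *
to((.571,.2225,.036),2.894)"
```

```text
t 19.55 tcp [0.5693 0.2268 0.1154] yaw 2.896 j [ 0.12  0.61 -0.75  1.7   0.47  1.02  0.53] w 0.0604 F [-0.8 -0.2 -0.8]
 turn 0.002
 d [-0.003  -0.0038  0.0794]
```

>>> send_path(ticks="-0.003,-0.003,0.01,0,0.06\n0,0,0.025,0,0.06\n0,0,0.025,0,0.06\n0,0,0.018,0,0.06\n0,0,0.001,0,0.05\n0,0,0,0,0\n0,0,0,0,0\n0,0,0,0,0\n0,0,0,0,0\n0,0,0,0,0\n0,0,0,0,0\n0,0,0,0,0")

```text
time_s: 20.75
tcp_pos: [0.5738, 0.2184, 0.0393]
eef_rot: [0.393, 3.116, -0.0]
force: [-0.6, -1.6, 6.6]
width: 0.0172
gripper_force: 30.0
```

>>> send_path(ticks="0,0,-0.01,0,0\n0,0,-0.03,0,0\n0,0,-0.04,0,0\n0,0,-0.04,0,0\n0,0,-0.01,0,0\n0,0,0,0,0")

```text
time_s: 21.35
tcp_pos: [0.5741, 0.2187, 0.1703]
eef_rot: [0.393, 3.115, 0.001]
force: [0.2, -0.7, -4.0]
width: 0.0173
gripper_force: 30.0
```

```bash
python3 -c "
from h import *
to(ch(.02,-.025,.166),2.894)"
```

```text
t 21.35 tcp [0.5741 0.2187 0.1703] yaw 2.891 j [ 0.16  0.55 -0.79  1.66  0.43  1.11  0.57] w 0.0173 F [ 0.2 -0.7 -4. ]
 turn -0.003
 d [-0.0856 -0.3576  0.0041]
```

>>> send_path(ticks="-0.0078,-0.0325,0,0,0\n-0.0078,-0.0325,0,0,0\n-0.0078,-0.0325,0,0,0\n-0.0078,-0.0325,0,0,0\n-0.0078,-0.0325,0,0,0\n-0.0078,-0.0325,0,0,0\n-0.0078,-0.0325,0,0,0\n-0.0078,-0.0325,0,0,0\n-0.0078,-0.0325,0,0,0\n-0.0078,-0.0325,0,0,0\n-0.0078,-0.0325,0,0,0\n0,0,0,0,0")

```text
time_s: 22.55
tcp_pos: [0.5664, -0.1543, 0.1665]
eef_rot: [-0.402, -3.112, 0.001]
force: [-0.2, 0.7, -3.2]
width: 0.0168
gripper_force: 30.0
```

```bash
python3 -c "
from h import *
to(ch(.02,-.025,.046),2.894)"
```

```text
t 22.55 tcp [ 0.5664 -0.1543  0.1665] yaw 2.885 j [ 0.77  0.49 -0.74  1.73  0.37  1.07  1.22] w 0.0168 F [-0.2  0.7 -3.2]
 turn -0.009
 d [-0.0007  0.0058  0.1205]
```

>>> send_path(ticks="-0.001,0.006,0,0,0\n0,0,0.03,0,0\n0,0,0.04,0,0\n0,0,0.035,0,0\n0,0,0.014,0,0\n0,0,0,0,0\n0,0,0,0,0.02\n0,0,0,0,0.04\n0,0,0,0,0.04\n0,0,-0.02,0,0.04\n0,0,-0.05,0,0.04\n0,0,-0.05,0,0.04")

```text
time_s: 23.75
tcp_pos: [0.5701, -0.1433, 0.1719]
eef_rot: [-0.392, -3.117, -0.001]
force: [0.5, -1.4, 1.9]
width: 0.04
gripper_force: 0.0
```

```bash
python3 -c "
from h import *
from plant import ctrl
to((.449,.346,.12),2.894)
s=ctrl.snapshot('scene');t=ctrl.snapshot('top')
print([b for b in blobs('scene',s) if 200<b[0][0]<450 and b[0][1]>180],[b for b in blobs('top',t) if b[0][1]>150])"
```

```text
t 23.75 tcp [ 0.5701 -0.1433  0.1719] yaw 2.891 j [ 0.76  0.49 -0.75  1.72  0.37  1.08  1.21] w 0.04 F [ 0.5 -1.4  1.9]
 turn -0.003
 d [0.2386 0.444  0.0521]
[(array([263.8, 214.5]), np.int32(441)), (array([421.1, 315.6]), np.int32(175)), (array([371.9, 345.4]), np.int32(197))] [(array([112.5, 192.8]), np.int32(216)), (array([109.8, 250.2]), np.int32(220))]
```

>>> send_path(ticks="0.02,0.037,0,0,0.06\n0.02,0.037,0,0,0.06\n0.02,0.037,0,0,0.06\n0.02,0.037,0,0,0.06\n0.02,0.037,0,0,0.06\n0.02,0.037,0,0,0.06\n0.02,0.037,0,0,0.06\n0.02,0.037,0,0,0.06\n0.02,0.037,0,0,0.06\n0.02,0.037,0,0,0.06\n0.02,0.037,0.02,0,0.06\n0.018,0.037,0.03,0,0.06")

```text
time_s: 25.05
tcp_pos: [0.4506, 0.3471, 0.1216]
eef_rot: [0.393, 3.113, 0.003]
force: [2.3, -0.1, 0.6]
width: 0.0598
gripper_force: 0.0
```

>>> send_path(ticks="0,0,0,0,0.06\n0,0,0,0,0.06")

```text
time_s: 25.25
tcp_pos: [0.4495, 0.3457, 0.1204]
eef_rot: [-0.39, -3.117, 0.0]
force: [0.0, -0.1, 0.0]
width: 0.0599
gripper_force: 0.0
```

```bash
python3 -c "
from h import *
to((.449,.346,.037),2.894)"
```

```text
t 25.25 tcp [0.4495 0.3457 0.1204] yaw 2.893 j [-0.08  0.54 -0.82  1.82  0.47  0.99  0.22] w 0.0599 F [ 0.  -0.1  0. ]
 turn -0.001
 d [0.0005 0.0002 0.0834]
```

>>> send_path(ticks="0,0,0.02,0,0.06\n0,0,0.025,0,0.06\n0,0,0.025,0,0.06\n0,0,0.013,0,0.06\n0,0,0,0,0.05\n0,0,0,0,0\n0,0,0,0,0\n0,0,0,0,0\n0,0,0,0,0\n0,0,0,0,0\n0,0,0,0,0\n0,0,0,0,0")

```text
time_s: 26.45
tcp_pos: [0.4504, 0.3449, 0.0377]
eef_rot: [0.393, 3.117, 0.0]
force: [-0.4, -1.7, 6.7]
width: 0.0174
gripper_force: 30.0
```

>>> send_path(ticks="0,0,-0.01,0,0\n0,0,-0.03,0,0\n0,0,-0.04,0,0\n0,0,-0.04,0,0\n0,0,-0.01,0,0\n0,0,0,0,0")

```text
time_s: 27.05
tcp_pos: [0.4507, 0.3452, 0.1688]
eef_rot: [0.393, 3.115, 0.002]
force: [-0.5, -0.1, -3.7]
width: 0.0171
gripper_force: 30.0
```

```bash
python3 -c "
from h import *
to(ch(-.03,.025,.166),2.894)"
```

```text
t 27.05 tcp [0.4507 0.3452 0.1688] yaw 2.89 j [-0.04  0.49 -0.86  1.78  0.42  1.07  0.26] w 0.0171 F [-0.5 -0.1 -3.7]
 turn -0.004
 d [-0.1864 -0.3996  0.0025]
```

>>> send_path(ticks="-0.017,-0.0363,0,0,0\n-0.017,-0.0363,0,0,0\n-0.017,-0.0363,0,0,0\n-0.017,-0.0363,0,0,0\n-0.017,-0.0363,0,0,0\n-0.017,-0.0363,0,0,0\n-0.017,-0.0363,0,0,0\n-0.017,-0.0363,0,0,0\n-0.017,-0.0363,0,0,0\n-0.017,-0.0363,0,0,0\n-0.016,-0.0363,0,0,0\n0,0,0,0,0")

```text
time_s: 28.25
tcp_pos: [0.5305, -0.0937, 0.1652]
eef_rot: [-0.403, -3.113, 0.001]
force: [-0.4, 0.5, -4.2]
width: 0.0172
gripper_force: 30.0
```

>>> send_path(ticks="0,0,0,0,0")

```text
time_s: 28.35
tcp_pos: [0.5304, -0.0885, 0.1658]
eef_rot: [-0.395, -3.114, -0.001]
force: [0.1, 0.3, -3.2]
width: 0.0172
gripper_force: 30.0
```

```bash
python3 -c "
from h import *
to(ch(-.03,.025,.044),2.894)"
```

```text
t 28.35 tcp [ 0.5304 -0.0885  0.1658] yaw 2.889 j [ 0.75  0.41 -0.79  1.85  0.34  1.02  1.14] w 0.0172 F [ 0.1  0.3 -3.2]
 turn -0.005
 d [-0.0017  0.0006  0.1218]
```

>>> send_path(ticks="-0.002,0,0,0,0\n0,0,0.03,0,0\n0,0,0.04,0,0\n0,0,0.035,0,0\n0,0,0.016,0,0\n0,0,0,0,0\n0,0,0,0,0.02\n0,0,0,0,0.04\n0,0,0,0,0.04\n0,0,-0.02,0,0.04\n0,0,-0.05,0,0.04\n0,0,-0.05,0,0.04")

```text
time_s: 29.55
tcp_pos: [0.5329, -0.0882, 0.1683]
eef_rot: [-0.392, -3.116, -0.001]
force: [-0.3, -0.5, -0.3]
width: 0.0401
gripper_force: 0.0
```

```bash
python3 -c "
from h import *
from plant import ctrl
to((.596,.343,.12),2.894)
s=ctrl.snapshot('scene');t=ctrl.snapshot('top')
print([b for b in blobs('scene',s) if 200<b[0][0]<450 and b[0][1]>180],[b for b in blobs('top',t) if b[0][1]>150])"
```

```text
t 29.55 tcp [ 0.5329 -0.0882  0.1683] yaw 2.891 j [ 0.75  0.41 -0.8   1.84  0.34  1.03  1.14] w 0.0401 F [-0.3 -0.5 -0.3]
 turn -0.003
 d [0.0456 0.4334 0.0486]
[(array([263.4, 215.2]), np.int32(430)), (array([281.4, 227.2]), np.int32(210)), (array([371.8, 345.4]), np.int32(194))] [(array([112.6, 192.9]), np.int32(218))]
```

>>> send_path(ticks="0.0038,0.036,0,0,0.06\n0.0038,0.036,0,0,0.06\n0.0038,0.036,0,0,0.06\n0.0038,0.036,0,0,0.06\n0.0038,0.036,0,0,0.06\n0.0038,0.036,0,0,0.06\n0.0038,0.036,0,0,0.06\n0.0038,0.036,0,0,0.06\n0.0038,0.036,0,0,0.06\n0.0038,0.036,0,0,0.06\n0.0038,0.036,0.02,0,0.06\n0.0038,0.0374,0.03,0,0.06")

```text
time_s: 30.85
tcp_pos: [0.5979, 0.3443, 0.118]
eef_rot: [0.394, 3.113, 0.003]
force: [0.1, -0.4, 0.5]
width: 0.0598
gripper_force: 0.0
```

>>> send_path(ticks="0,0,0,0,0.06\n0,0,0,0,0.06")

```text
time_s: 31.05
tcp_pos: [0.5962, 0.3432, 0.1162]
eef_rot: [-0.391, -3.116, 0.0]
force: [-0.3, -0.5, 0.3]
width: 0.0597
gripper_force: 0.0
```

```bash
python3 -c "
from h import *
to((.596,.343,.037),2.894)"
```

```text
t 31.05 tcp [0.5962 0.3432 0.1162] yaw 2.892 j [-0.09  0.73 -0.74  1.5   0.53  1.12  0.39] w 0.0597 F [-0.3 -0.5  0.3]
 turn -0.002
 d [ 0.     -0.0002  0.0792]
```

>>> send_path(ticks="0,0,0.02,0,0.06\n0,0,0.025,0,0.06\n0,0,0.025,0,0.06\n0,0,0.009,0,0.06\n0,0,0,0,0.05\n0,0,0,0,0\n0,0,0,0,0\n0,0,0,0,0\n0,0,0,0,0\n0,0,0,0,0\n0,0,0,0,0\n0,0,0,0,0")

```text
time_s: 32.25
tcp_pos: [0.5967, 0.3425, 0.0376]
eef_rot: [0.393, 3.117, -0.0]
force: [0.0, -2.7, 4.3]
width: 0.0174
gripper_force: 29.9
```

>>> send_path(ticks="0,0,-0.01,0,0\n0,0,-0.03,0,0\n0,0,-0.04,0,0\n0,0,-0.04,0,0\n0,0,-0.01,0,0\n0,0,0,0,0")

```text
time_s: 32.85
tcp_pos: [0.597, 0.3431, 0.169]
eef_rot: [0.393, 3.115, 0.002]
force: [0.2, -0.0, -4.6]
width: 0.0174
gripper_force: 29.9
```

```bash
python3 -c "
from h import *
to(ch(.02,.075,.166),2.894)"
```

```text
t 32.85 tcp [0.597  0.3431 0.169 ] yaw 2.891 j [-0.07  0.68 -0.77  1.45  0.49  1.2   0.41] w 0.0174 F [ 0.2 -0.  -4.6]
 turn -0.003
 d [-0.0938 -0.3838  0.0026]
```

>>> send_path(ticks="-0.0085,-0.035,0,0,0\n-0.0085,-0.035,0,0,0\n-0.0085,-0.035,0,0,0\n-0.0085,-0.035,0,0,0\n-0.0085,-0.035,0,0,0\n-0.0085,-0.035,0,0,0\n-0.0085,-0.035,0,0,0\n-0.0085,-0.035,0,0,0\n-0.0085,-0.035,0,0,0\n-0.0085,-0.035,0,0,0\n-0.0088,-0.034,0,0,0\n0,0,0,0,0")

```text
time_s: 34.05
tcp_pos: [0.5911, -0.0585, 0.1651]
eef_rot: [-0.403, -3.113, 0.003]
force: [0.1, -0.2, -4.4]
width: 0.0171
gripper_force: 30.0
```

>>> send_path(ticks="0,0,0,0,0")

```text
time_s: 34.15
tcp_pos: [0.5913, -0.0533, 0.1658]
eef_rot: [-0.395, -3.114, -0.001]
force: [0.4, 1.0, -3.3]
width: 0.0173
gripper_force: 30.0
```

```bash
python3 -c "
from h import *
to(ch(.02,.075,.044),2.894)"
```

```text
t 34.15 tcp [ 0.5913 -0.0533  0.1658] yaw 2.889 j [ 0.62  0.52 -0.78  1.71  0.4   1.08  1.03] w 0.0173 F [ 0.4  1.  -3.3]
 turn -0.005
 d [-0.0013  0.0016  0.1218]
```

>>> send_path(ticks="-0.001,0.001,0,0,0\n0,0,0.03,0,0\n0,0,0.04,0,0\n0,0,0.035,0,0\n0,0,0.016,0,0\n0,0,0,0,0\n0,0,0,0,0.02\n0,0,0,0,0.04\n0,0,0,0,0.04\n0,0,-0.02,0,0.04\n0,0,-0.05,0,0.04\n0,0,-0.05,0,0.04")

```text
time_s: 35.35
tcp_pos: [0.5931, -0.0517, 0.1684]
eef_rot: [-0.392, -3.117, -0.001]
force: [-0.3, -0.8, 1.1]
width: 0.0399
gripper_force: 0.0
```

>>> send_path(ticks="0.03,0,-0.04,0,0.04\n0.03,0,-0.04,0,0.04\n0.03,0,-0.04,0,0.04\n0.03,0,-0.04,0,0.04\n0.03,0.0,0,0,0.04\n0,0,0,0,0.04\n0,0,0,0,0.04")

```text
time_s: 36.05
tcp_pos: [0.4481, -0.015, 0.3272]
eef_rot: [0.394, 3.115, -0.003]
force: [0.2, 0.3, -0.5]
width: 0.0402
gripper_force: 0.0
```

Run:
```python
from h import *
to(ch(.122,0,.245),1.324)
s=ctrl.snapshot('scene');t=ctrl.snapshot('top');S=lambda i:cv2.resize(i[...,::-1],None,fx=3,fy=3)
cv2.imwrite('pics/s3.png',np.hstack([S(s[130:290,200:330]),S(t[130:290,230:360])]))
print([b for b in blobs('top',t) if b[0][1]>150])
```

```text
t 36.05 tcp [ 0.4481 -0.015   0.3272] yaw 2.89 j [ 0.89  0.02 -0.93  1.84  0.02  1.29  1.27] w 0.0402 F [ 0.2  0.3 -0.5]
 turn 1.566
 d [-0.2513 -0.0742  0.0829]
[(array([509.8, 162.8]), np.int32(61)), (array([266.4, 188.2]), np.int32(140)), (array([300. , 197.4]), np.int32(205)), (array([278.5, 212.4]), np.int32(209)), (array([315.8, 220.2]), np.int32(223))]
```

View pics/s3.png

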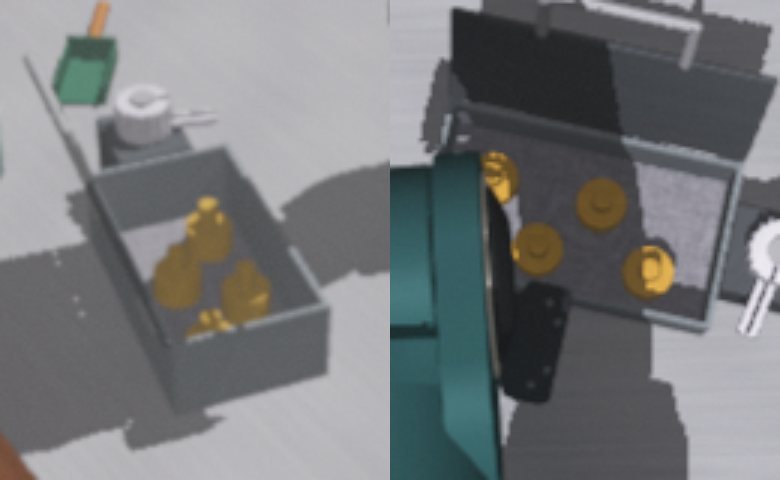

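All four masses stand upright in the chest, at top-crop positions (497,177), (601,203), (537,249) and (649,271). The lid is open and the tongue is clear. Next I shut the lid.

>>> send_path(ticks="0,0,0,0.15,0.06\n0,0,0,0.15,0.06\n0,0,0,0.15,0.06\n0,0,0,0.15,0.06\n0,0,0,0.15,0.06\n0,0,0,0.15,0.06\n0,0,0,0.15,0.06\n0,0,0,0.15,0.06\n0,0,0,0.15,0.06\n0,0,0,0.15,0.06\n0,0,0,0.066,0.06\n0,0,0,0,0.06")

```text
time_s: 37.35
tcp_pos: [0.4485, -0.0147, 0.326]
eef_rot: [-2.476, -1.93, -0.0]
force: [-0.5, 0.4, -0.1]
width: 0.0603
gripper_force: 0.0
```

```bash
python3 -c "
from h import *
to(ch(.1215,0,.33),1.324)"
```

```text
t 37.35 tcp [ 0.4485 -0.0147  0.326 ] yaw 1.324 j [ 0.86  0.03 -0.89  1.84  0.02  1.29 -0.29] w 0.0603 F [-0.5  0.4 -0.1]
 turn 0.0
 d [-0.076   0.2503 -0.0045]
```

>>> send_path(ticks="-0.01,0.032,-0.001,0,0.06\n-0.01,0.032,-0.001,0,0.06\n-0.01,0.032,-0.001,0,0.06\n-0.01,0.032,-0.001,0,0.06\n-0.01,0.032,0,0,0.06\n-0.01,0.032,0,0,0.06\n-0.01,0.032,0,0,0.06\n-0.006,0.026,0,0,0.06\n0,0,0,0,0.06\n0,0,0,0,0.06")

```text
time_s: 38.35
tcp_pos: [0.6724, -0.1489, 0.3289]
eef_rot: [-2.473, -1.933, 0.0]
force: [-1.1, 0.7, 0.6]
width: 0.0603
gripper_force: 0.0
```

```bash
python3 -c "
from h import *
to(ch(.1215,0,.245),1.324)"
```

```text
t 38.35 tcp [ 0.6724 -0.1489  0.3289] yaw 1.327 j [ 0.65  0.57 -0.79  1.25  0.39  1.48 -0.33] w 0.0603 F [-1.1  0.7  0.6]
 turn 0.003
 d [-0.0006  0.0006  0.0839]
```

>>> send_path(ticks="0,0,0.03,0,0.06\n0,0,0.03,0,0.06\n0,0,0.025,0,0.06\n0,0,0,0,0.06\n0,0,0,0,0\n0,0,0,0,0\n0,0,0,0,0\n0,0,0,0,0\n0,0,0,0,0\n0,0,0,0,0\n0,0,0,0,0\n0,0,0,0,0")

```text
time_s: 39.55
tcp_pos: [0.6722, -0.1494, 0.2456]
eef_rot: [2.477, 1.932, 0.001]
force: [1.2, 0.1, 2.9]
width: 0.0086
gripper_force: 30.0
```

>>> send_path(ticks="0,0,0,0,0\n0,-0.014,-0.003,0,0\n0,-0.014,-0.003,0,0\n0,-0.029,-0.002,0,0\n0,-0.029,0.003,0,0\n0,0,0,0,0")

```text
time_s: 40.15
tcp_pos: [0.5859, -0.1274, 0.2499]
eef_rot: [-2.475, -1.933, 0.003]
force: [3.1, 4.7, -7.9]
width: 0.0087
gripper_force: 30.0
```

```bash
python3 -c "
from h import *
for a in (1.3,1.4,1.5,1.6):to(ch(.07-.19*np.cos(a),0,.061+.19*np.sin(a)))"
```

```text
t 40.15 tcp [ 0.5859 -0.1274  0.2499] yaw 1.326 j [ 0.77  0.45 -0.82  1.61  0.34  1.24 -0.36] w 0.0087 F [ 3.1  4.7 -7.9]
 d [-0.0002 -0.0128  0.0058]
t 40.15 tcp [ 0.5859 -0.1274  0.2499] yaw 1.326 j [ 0.77  0.45 -0.82  1.61  0.34  1.24 -0.36] w 0.0087 F [ 3.1  4.7 -7.9]
 d [-0.0003  0.0058  0.0016]
t 40.15 tcp [ 0.5859 -0.1274  0.2499] yaw 1.326 j [ 0.77  0.45 -0.82  1.61  0.34  1.24 -0.36] w 0.0087 F [ 3.1  4.7 -7.9]
 d [-0.0003  0.0246 -0.0007]
t 40.15 tcp [ 0.5859 -0.1274  0.2499] yaw 1.326 j [ 0.77  0.45 -0.82  1.61  0.34  1.24 -0.36] w 0.0087 F [ 3.1  4.7 -7.9]
 d [-0.0004  0.0436 -0.0012]
```

>>> send_path(ticks="0,-0.028,0.007,0,0\n0,-0.027,0.011,0,0\n0,-0.025,0.015,0,0\n0,-0.022,0.019,0,0\n0,-0.019,0.022,0,0\n0,-0.015,0.025,0,0\n0,-0.011,0.026,0,0\n0,0,0,0,0")

```text
time_s: 40.95
tcp_pos: [0.4477, -0.0925, 0.1243]
eef_rot: [2.475, 1.932, 0.006]
force: [13.3, -2.5, -6.3]
width: 0.0093
gripper_force: 30.0
```

```bash
python3 -c "
from h import *
to(ch(-.12,0,.064))"
```

```text
t 40.95 tcp [ 0.4477 -0.0925  0.1243] yaw 1.325 j [ 0.87  0.33 -0.85  2.08  0.32  0.87 -0.4 ] w 0.0093 F [13.3 -2.5 -6.3]
 d [-0.0004 -0.0096  0.0602]
```

>>> send_path(ticks="0,-0.004,0.02,0,0\n0,-0.004,0.022,0,0\n0,-0.002,0.018,0,0\n0,0,0,0,0\n0,0,0,0,0\n0,0,0,0,0.03\n0,0,0,0,0.06\n0,0,0,0,0.06\n0,0,0,0,0.06\n0,0,0,0,0.06")

```text
time_s: 41.95
tcp_pos: [0.4363, -0.0902, 0.0653]
eef_rot: [-2.477, -1.932, 0.0]
force: [0.3, -0.2, -0.4]
width: 0.0457
gripper_force: 0.0
```

```bash
python3 -c "
from h import *
to(ch(-.12,0,.064))"
```

```text
t 41.95 tcp [ 0.4363 -0.0902  0.0653] yaw 1.325 j [ 0.81  0.41 -0.78  2.14  0.43  0.75 -0.5 ] w 0.0457 F [ 0.3 -0.2 -0.4]
 d [0.0003 0.0023 0.0013]
```

>>> send_path(ticks="0,0,-0.03,0,0.07\n0,0,-0.045,0,0.08\n0,0,-0.045,0,0.09\n0,0,-0.045,0,0.094\n0,0,0,-0.15,0.094\n0,0,0,-0.15,0.094\n0,0,0,-0.15,0.094\n0,0,0,-0.15,0.094\n0,0,0,-0.15,0.094\n0,0,0,-0.15,0.094\n0,0,0,-0.15,0.094\n0,0,0,-0.15,0.094")

```text
time_s: 43.15
tcp_pos: [0.4362, -0.0901, 0.2304]
eef_rot: [-0.944, -2.996, 0.0]
force: [-0.1, -0.1, 0.9]
width: 0.0938
gripper_force: 0.0
```

>>> send_path(ticks="0,0,0,-0.15,0.094\n0,0,0,-0.1,0.094\n0,0,0,0,0.094")

```text
time_s: 43.45
tcp_pos: [0.4362, -0.0902, 0.2303]
eef_rot: [-0.57, -3.089, -0.0]
force: [0.2, -0.8, 0.4]
width: 0.0939
gripper_force: 0.0
```

Run:
```python
from h import *
to(ch(0,-.165,.16),2.774)
s=ctrl.snapshot('scene');t=ctrl.snapshot('top');S=lambda i:cv2.resize(i[...,::-1],None,fx=4,fy=4,interpolation=2)
cv2.imwrite('pics/s4.png',np.hstack([S(s[145:245,220:310]),S(t[175:275,310:400])]))
```

```text
t 43.45 tcp [ 0.4362 -0.0902  0.2303] yaw 2.776 j [ 1.18  0.18 -1.14  1.98  0.18  1.09  1.17] w 0.0939 F [ 0.2 -0.8  0.4]
 turn 0.002
 d [-0.1409 -0.1491  0.0703]
```

View pics/s4.png

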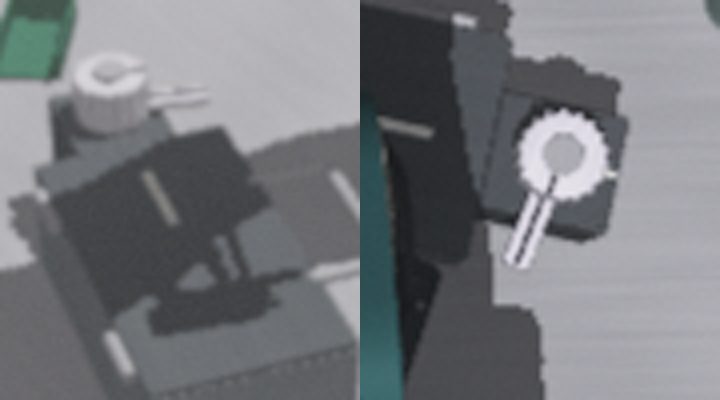

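The lid is shut. The tongue points toward the robot's -x side, with its tip at top tile (517,267) and the collar centre at (564,153).

Run:
```python
from h import *
c=ch(0,-.165,.12)[:2]
tip=at_z('top',((517-360.+.5)/4-.5+310,(267.5)/4-.5+175),.096);cc=at_z('top',((564-360.+.5)/4-.5+310,(153.5)/4-.5+175),.12)
d=tip-c;print(tip,cc,c,np.linalg.norm(d),'collar',-(np.arctan2(d[1],d[0])-(CH[2]+np.pi)+np.pi)%(2*np.pi)-np.pi, )
ang=np.arctan2(d[1],d[0]);print((CH[2]+np.pi-ang+np.pi)%(2*np.pi)-np.pi)
```

```text
[ 0.44975564 -0.25097355] [ 0.5152702  -0.27876293] [ 0.51452614 -0.27978422] 0.07088915772125995 collar 0.17133091792679567
0.17133091792679567
```

>>> send_path(ticks="-0.02,-0.021,0,0,0.094\n-0.02,-0.021,0,0,0.094\n-0.02,-0.021,0,0,0.094\n-0.02,-0.021,0,0,0.094\n-0.02,-0.021,0,0,0.094\n-0.02,-0.021,0,0,0.094\n-0.021,-0.023,0,0,0.094\n0,0,0.035,0,0.094\n0,0,0.03,0,0.094\n0,0,0,0,0.094\n0,0,0,0,0.094")

```text
time_s: 44.65
tcp_pos: [0.5148, -0.2795, 0.1661]
eef_rot: [-0.575, -3.088, -0.001]
force: [0.1, 0.2, 0.9]
width: 0.0942
gripper_force: 0.0
```

```bash
python3 -c "
from h import *
to(ch(0,-.165,.098),2.774)"
```

```text
t 44.65 tcp [ 0.5148 -0.2795  0.1661] yaw 2.774 j [ 1.13  0.55 -0.92  1.73  0.48  1.11  1.26] w 0.0942 F [0.1 0.2 0.9]
 turn -0.0
 d [ 0.0001 -0.0004  0.0681]
```

>>> send_path(ticks="0,0,0.03,0,0.094\n0,0,0.03,0,0.094\n0,0,0.008,0,0.094\n0,0,0,0,0.06\n0,0,0,0,0.045\n0,0,0,0,0.045\n0,0,0,0,0.045\n0,0,0,0,0.045\n0,0,0,0,0.045\n0,0,0,0,0.045\n0,0,0,0.1,0.045\n0,0,0,0.12,0.045")

```text
time_s: 45.85
tcp_pos: [0.5143, -0.2811, 0.0978]
eef_rot: [0.916, 3.005, -0.002]
force: [-3.2, -5.0, 3.9]
width: 0.0518
gripper_force: 30.0
```

>>> send_path(ticks="0,0,0,0.12,0.045\n0,0,0,0.12,0.045\n0,0,0,0.12,0.045\n0,0,0,0.12,0.045\n0,0,0,0.12,0.045\n0,0,0,0.12,0.045\n0,0,0,0.12,0.045\n0,0,0,0.12,0.045\n0,0,0,0.12,0.045\n0,0,0,0.1,0.045\n0,0,0,0,0.045\n0,0,0,0,0.045")

```text
time_s: 47.05
tcp_pos: [0.5151, -0.2807, 0.0979]
eef_rot: [2.427, 1.991, 0.0]
force: [3.8, -5.3, -0.4]
width: 0.0515
gripper_force: 30.0
```

```bash
python3 -c "
from h import *
to(ch(0,-.165,.098),1.374)"
```

```text
t 47.05 tcp [ 0.5151 -0.2807  0.0979] yaw 1.374 j [ 0.87  0.53 -0.55  1.79  0.34  0.91 -0.03] w 0.0515 F [ 3.8 -5.3 -0.4]
 turn 0.0
 d [ 0.0008 -0.0008 -0.0001]
```

Release, raise and move aside to the robot's right, then check.

>>> send_path(ticks="0,0,0,0,0.06\n0,0,0,0,0.08\n0,0,0,0,0.08\n0,0,-0.03,0,0.08\n0,0,-0.04,0,0.08\n0,0,-0.04,0,0.08\n-0.03,-0.01,-0.04,0,0.08\n-0.04,-0.01,0,0,0.08\n-0.04,-0.01,0,0,0.08\n-0.04,-0.01,0,0,0.08\n-0.04,-0.01,0,0,0.08\n0,0,0,0,0.08")

```text
time_s: 48.25
tcp_pos: [0.425, -0.461, 0.2459]
eef_rot: [-2.435, -1.984, 0.003]
force: [0.1, 0.2, -1.3]
width: 0.0799
gripper_force: 0.0
```

Run:
```python
from h import *
to()
s=ctrl.snapshot('scene');t=ctrl.snapshot('top');S=lambda i:cv2.resize(i[...,::-1],None,fx=4,fy=4,interpolation=2)
cv2.imwrite('pics/s5.png',np.hstack([S(s[145:245,220:310]),S(t[175:275,280:380])]))
cv2.imwrite('pics/t5.png',t[:,:,::-1])
```

```text
t 48.25 tcp [ 0.425  -0.461   0.2459] yaw 1.368 j [ 1.16  0.44 -0.53  1.55  0.23  1.22  0.39] w 0.0799 F [ 0.1  0.2 -1.3]
```

View pics/s5.png

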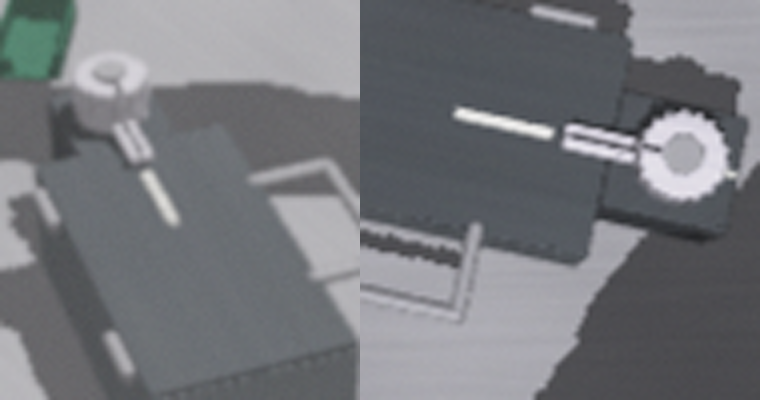

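The lid is shut and the tongue lies over it, with its tip at tile (565,137) beside the white line from (456,112) to (552,134). I'll work out the angle numerically.

Run:
```python
from h import *
t=cv2.imread('pics/t5.png');s=cv2.resize(t[195:230,300:370],None,fx=11,fy=11,interpolation=2)
cv2.imwrite('pics/z.png',s)
f=lambda u,v:((u-360+.5)/4-.5+280,(v+.5)/4-.5+175)
A=at_z('top',f(456,112),.086);B=at_z('top',f(552,134),.086);T=at_z('top',f(565,137),.096);C=at_z('top',f(684,153),.12)
g=lambda a,b:np.arctan2(*(a-b)[::-1])
print('line',g(A,B),'tongue C',g(T,C),'tongue model',g(T,ch(0,-.165,.12)[:2]),'chest y',CH[2]+np.pi/2, 'C->line',g(A,C),g(B,C),C,T)
```

```text
line 1.316308991113959 tongue C 1.3640856360768394 tongue model 1.356743001918279 chest y 1.3235963267948965 C->line 1.3305055457631103 1.3415928418001772 [ 0.5152702  -0.27876293] [ 0.5295294  -0.21076681]
```

View pics/z.png

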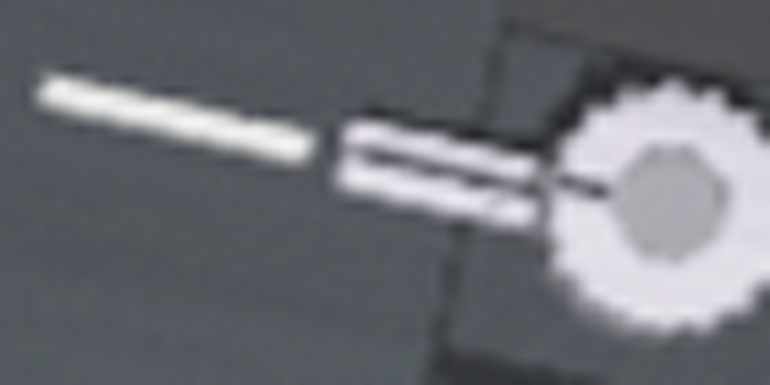

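The close-up shows the tongue (line slope 0.20) nearly parallel to the white line (0.21). The estimated error is about 0.03 rad, well within 0.12.

```bash
python3 -c "
from plant import ctrl
print(ctrl.sign_off())"
```

```text
the job is handed in; nothing more can be done
None
```

I handed the job in at about 48 s: all four brass masses are in the chest, the lid is shut, and the collar is about 0.03 rad from its locked mark by my estimate; the verdict was not shown.

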